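# Run the tall sample tube through the bench sampler and return it

## Robot

A 6-joint arm with a two-finger parallel gripper is mounted at the origin on the work surface. World frame = base frame: x ahead of the robot, y to its left, z up, the work surface at z = 0. Lengths are in m, angles in rad, forces in N, time in s.
With the tool pointing down it reaches from about 0.375 to 0.825 m from the base axis. Payload 5.5 kg.
Tool frame: the origin (TCP) lies between the finger pads; the fingertips stand env.tip_reach ahead of it and the grasp point (between the pads) lies 11 mm behind it (env.tip_reach is the distance from the TCP to the fingertips, in m); z points along the fingers, y is the direction in which the jaws open and shut (so a half turn about z gives the same grasp; the last joint's range is limited). The gripper opens to 85 mm and grips with 20 to 120 N. Pads are 22 mm wide; open, the fingers measure 114 mm over their backs; the gripper's body (76 mm by 85 mm) begins 54 mm behind the grasp point. The pads swing forward as they close: fully open they stand 13 mm farther back than shut.
Start: joints at [-1.167, 0.314, -0.047, 1.21, 0, 1.571], TCP at [0.236, -0.552, 0.213] pointing down, gripper open.
Joint ranges: [-2.67, 2.67], [-0.69, 1.73], [-1.03, 1.25], [-2.08, 2.16], [-1.42, 1.45], [-3.14, 3.14]. Speed limits (rad/s): [2.39, 2.39, 3.01, 3.14, 3.14, 3.14].

## Interface

Orientations are given as a 3x3 rotation matrix whose columns are the frame's x, y, z axes.
In Python, from rig import env, imaging gives the robot as it stands. The module is installed in compiled form; this text tells all that it offers. Calls block until the motion is done:
- env.goto(position, orientation): joint-space move of the TCP to a pose.
- env.move_straight(position, max_speed=0.15, orientation=None): straight line of the TCP; orientation=None keeps the orientation; max_speed is the mean speed in m/s.
- env.goto_joints(angles): joint-space move.
- env.move_gripper(opening): finger opening in m; the grip force is fixed at half the most; returns when the fingers have stopped.
- env.wait(seconds).
- env.inverse_kinematics(position, orientation): joint angles nearest the present ones, or None.
- env.read_state(): the state.
- imaging.camera(name): name is "scene" or "side" or "wrist"; returns a dict with "pixels" (384x512x3 uint8, blue, green, red), "z_map" (384x512 float32, m along the optical axis (not along the pixel's ray), 0 where there is no reading), "fov_y" (degrees; the focal length in pixels is half the picture's height over the tangent of half this angle, whatever the lens; pixels are square), "cx", "cy" (the principal point, pixels), "R" (3x3) and "t" (3): a world point X has camera coordinates R X + t. Camera axes: x right, y down, z forward; pixel columns grow to the right and rows downward; lengths in m; the calibration is good to about 2 mm. A picture is of the moment at which its call begins.
A pose or a line that the arm cannot do raises env.MotionError and nothing moves.
- env.sign_off(): hands the job in, once; it reports no verdict.
The state is a dict: "time": time; "joint_positions": joint angles; "qd": joint speeds; "tau": joint torques, N m; "eef_pos": TCP position; "tcp_rot": TCP orientation; "force": force on the tool from outside, world axes, zero at the start; "wrist_torque": the same for the moment, N m; "opening": finger opening in m.
Only numpy, scipy, OpenCV 4.12 (cv2) and the standard library are available. Lean on these libraries where they do the work, as an engineer would, in place of code of your own. Each camera call takes 0.05 s, during which the arm holds its last target.

## Task

Take the one tall capped tube out of the white rack, lower it gently into the empty well of the bench sampler until it stands on the bottom, and let go. Pull the sampler's sprung lever all the way towards the robot to its stop, pause a moment, and ease it slowly back to rest without letting it snap. Then return the tall tube, upright and fully down, to any free hole of the rack; never drop it, and leave the short tubes standing where they are.

Things in the scene. Friction and masses are not known exactly. Their poses are not given: they have to be found in the camera images.
- tall_tube: The tall sample tube: clear tube 16 mm in diameter with a ribbed grey cap 18 mm in diameter and 26 mm high on top; 125 mm long in all, about 30 g. It stands upright in one of the rack's holes (which one varies), its top 40 mm higher than the short tubes. Origin: centre of its underside; z runs up along the tube.
- short_tube_a: A short tube: same diameters and cap (26 mm high) as the tall one but 85 mm long in all. Stands in the rack and is to be left there. Origin: centre of its underside.
- short_tube_b: Another short tube, the same as short_tube_a.
- short_tube_c: Another short tube, the same as short_tube_a.
- rack: White block 110 mm (its x) by 160 mm (its y) by 60 mm high, fixed to the table, with 2 x 3 upright holes 19 mm in diameter and 45 mm deep (floors 15 mm above the table), 50 mm apart, at x = -25 and 25 mm, y = -50, 0 and 50 mm. Origin: centre of its underside. Four holes hold tubes at the start, two are empty.
- sampler: Off-white block 220 x 220 x 80 mm fixed to the table. On its top: the well on the left (+y) half, the lever on the right half, a glass syringe behind the well (at x 85, y 45 mm; its plunger rises with the lever, 162 to 202 mm above the table) and a loose vial 36 mm high near the front edge. Origin: centre of its underside; x points away from the robot (yaw varies), y left, z up.
- well_mouth (a point): Centre of the well's mouth, on the sampler's top face at x = -30, y = 60 mm in its frame, 80 mm above the table. The well is a round upright hole 19.5 mm in diameter, with a 3 mm chamfer and a thin black collar round it, 45 mm deep.
- well_floor (a point): Centre of the well's floor, 45 mm straight below the mouth: where the underside of the seated tube rests, 35 mm above the table.
- lever_hinge (a point): Point on the lever's hinge axis, in the lever's plane, 95 mm above the table, at x = 0, y = -65 mm in the sampler's frame. The axis is level, along the sampler's y. Its axes are those of the sampler.
- lever_knob (a point): Centre of the lever's black grip, a short barrel 26 mm in diameter and 30 mm long lying along the sampler's y (flat ends left and right), at the end of a 10 mm rod, 100 mm from the hinge. At rest the rod leans 0.45 rad from upright away from the robot (to the sampler's +x); at the end of the stroke it leans 0.45 rad towards the robot.
- sampling_lever (a joint): Lever angle: 0 at rest, 0.9 rad at the stop, growing as the grip is pulled towards the robot (sampler's -x). A return spring: the grip needs about 2 N at the start and 7 N at the stop, a little more if pulled fast; let go, it snaps back.

How it is judged:
On the way, in this order (a step that is already met when the one before it is completed fails the run):
1. the tall tube stands on the floor of the sampler's well and is let go (horizontal distance between tall_tube and well_floor below 0.005 m and z of tall_tube in the frame of well_floor below 0.004 m and angle between tall_tube's own z axis and vertical below 0.12 rad and contact force between the fingers and tall_tube below 0.05 N), for 0.2 s.
2. with the tube in the well, the lever is pulled to its stop (0.84 rad or more) and kept there for 0.2 s (value of joint sampling_lever above 0.84 rad and horizontal distance between tall_tube and well_floor below 0.005 m and z of tall_tube in the frame of well_floor below 0.004 m), for 0.2 s.
3. the lever is back at rest, the tube still in the well (value of joint sampling_lever below 0.05 rad and horizontal distance between tall_tube and well_floor below 0.005 m and z of tall_tube in the frame of well_floor below 0.004 m), for 0.2 s.
At the end, for the whole second after the job is handed in: The tall tube stands released and at rest, fully down in one of the rack's holes: its underside less than 20 mm above the rack's underside (hole floors are at 15 mm), tilted less than 0.12 rad; the lever is within 0.05 rad of its rest; the short tubes are within 15 mm of where they stood (x of tall_tube in the frame of rack between -0.035 and 0.035 m and y of tall_tube in the frame of rack between -0.06 and 0.06 m and z of tall_tube in the frame of rack below 0.02 m and angle between tall_tube's own z axis and vertical below 0.12 rad and linear speed of tall_tube below 0.02 m/s and contact force between the fingers and tall_tube below 0.05 N and value of joint sampling_lever below 0.05 rad); the robot touches nothing.
It fails at once if the lever runs back faster than 2 rad/s (it was let snap) (velocity of joint sampling_lever below -2 rad/s).
It fails at once if the tall tube is dropped (moves faster than 0.6 m/s with no finger on it) (linear speed of tall_tube above 0.6 m/s and contact force between the fingers and tall_tube below 0.05 N).
It fails at once if a short tube is moved by more than 15 mm (distance of any of short_tube_a, short_tube_b, short_tube_c from where it was at the start of the episode above 0.015 m).
It also fails if it takes over 72 s, if anything falls off the work surface, if the arm or the gripper's body presses on something with over 40 N, if the wrist force passes 120 N, or if a joint passes its speed limit or range.

## Working session

There is one attempt and no reset: what is moved stays moved. The work goes in short steps, each a Python script; the robot and the scene stay as the last script left them, time stands still between calls to the robot, and variables do not carry over. Pictures are saved under pics/ and viewed, and the job is handed in when it is done.

```bash
mkdir -p pics; ls; python3 - <<'E'
from rig import env, imaging
import cv2,numpy as np
s=env.read_state()
print(s,env.tip_reach)
for n in ("scene","side","wrist"):
    c=imaging.camera(n)
    cv2.imwrite(f"pics/{n}0.png",c["pixels"])
    np.savez(f"{n}0.npz",**c)
    print(n,c["fov_y"],c["cx"],c["cy"],np.round(-np.array(c["R"]).T@c["t"],3),np.round(c["R"],3).tolist())
E
```

```text
pics
{'time': 0.0, 'joint_positions': array([-1.16701362e+00,  3.14239373e-01, -4.80902742e-02,  1.21022124e+00,
       -3.77114375e-05,  1.57079542e+00]), 'qd': array([ 0.00074068, -0.00039623, -0.00202418, -0.0009479 , -0.00090238,
       -0.00120205]), 'tau': array([ 1.31840592e-03, -5.39601874e+01,  3.39740431e+01,  1.96490146e-02,
        7.14091493e-05,  6.39425366e-06]), 'eef_pos': array([ 0.2354808 , -0.55117615,  0.2121217 ]), 'tcp_rot': array([[ 9.19580970e-01,  3.92899879e-01, -7.24042703e-04],
       [ 3.92900544e-01, -9.19579581e-01,  1.59863906e-03],
       [-3.77097929e-05, -1.75455483e-03, -9.99998460e-01]]), 'force': array([-0.23763654, -0.18181435,  0.46376929]), 'wrist_torque': array([-0.0410076 , -0.03848457,  0.02153   ]), 'opening': 0.08516054003249048} 0.008
scene 46.526264787925314 254.72014393554403 189.18572765139376 [1.293 0.34  0.651] [[-0.402, 0.916, 0.003], [0.489, 0.217, -0.845], [-0.774, -0.338, -0.535]]
side 51.50143142639827 263.8346277133192 194.41145513519086 [0.152 0.609 0.63 ] [[-0.82, -0.571, 0.021], [-0.357, 0.483, -0.8], [0.447, -0.664, -0.6]]
wrist 58.92232692891854 255.37355495863827 191.8220509347274 [ 0.306 -0.523  0.373] [[0.393, -0.92, -0.001], [-0.878, -0.375, 0.298], [-0.275, -0.117, -0.954]]
```

View pics/scene0.png

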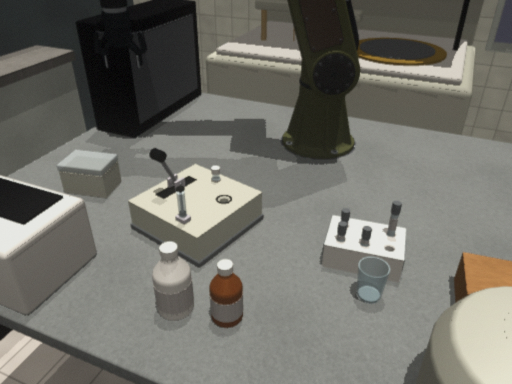

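View pics/side0.png

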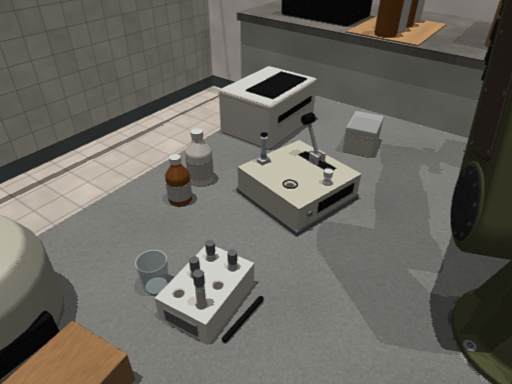

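View pics/wrist0.png

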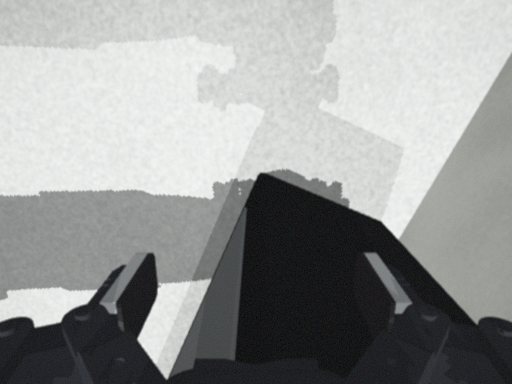

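The scene view shows the sampler at (195,205) and the rack at (365,245). In the side view the tall tube is at (200,285), the well at (290,184) and the lever knob at (308,118). Next I measure these from the depth maps.

```bash
cat > h.py <<'E'
import numpy as np,cv2
def load(n): 
    d=np.load(n); return {k:d[k] for k in d.files}
def foc(c): return c["pixels"].shape[0]/2/np.tan(np.radians(float(c["fov_y"]))/2)
def cloud(c):
    h,w=c["z_map"].shape; f=foc(c); u,v=np.meshgrid(np.arange(w),np.arange(h)); z=c["z_map"].astype(float)
    P=np.stack([(u-c["cx"])/f*z,(v-c["cy"])/f*z,z],-1)
    return (P-c["t"])@c["R"]
def ray(c,u,v,zp):
    f=foc(c); d=c["R"].T@np.array([(u-c["cx"])/f,(v-c["cy"])/f,1]); o=-c["R"].T@c["t"]
    return o+d*(zp-o[2])/d[2]
def proj(c,X):
    p=c["R"]@np.asarray(X)+c["t"]; f=foc(c); return p[:2]/p[2]*f+[c["cx"],c["cy"]]
E
python3 - <<'E'
from h import *
for n in("side","scene"):
    c=load(n+"0.npz"); X=cloud(c); ok=c["z_map"]>0
    g=c["pixels"].min(-1)
    win={"side":dict(rack=(155,230,260,350),samp=(230,130,365,235)),"scene":dict(rack=(315,190,415,280),samp=(125,140,270,255))}[n]
    for k,h in(("rack",.06),("samp",.08)):
        a=win[k]; m=np.zeros(ok.shape,bool); m[a[1]:a[3],a[0]:a[2]]=1
        mm=m&ok&(abs(X[...,2]-h)<.004)
        P=X[mm]; r=cv2.minAreaRect(P[:,:2].astype(np.float32)*1000)
        print(n,k,len(P),P[:,2].mean(),r)
    # knobs/caps
    a=win["rack"];m=np.zeros(ok.shape,bool); m[a[1]-10:a[3],a[0]:a[2]]=1
    mm=(m&ok&(X[...,2]>.07)).astype(np.uint8)
    N,L,S,C=cv2.connectedComponentsWithStats(mm)
    for i in range(1,N):
        P=X[L==i]
        if len(P)>15: print(n,"tube",len(P),C[i],P.mean(0).round(4),P[:,2].max().round(4))
    for px in([(290,184),(308,118)] if n=="side" else [(224,199),(158,155)]): print(px,X[px[1],px[0]],ray(c,*px,.08))
    # enlarge
    b=win["samp"]; cv2.imwrite(f"pics/{n}_samp.png",cv2.resize(c["pixels"][b[1]-30:b[3],b[0]:b[2]],None,fx=4,fy=4,interpolation=cv2.INTER_CUBIC))
    b=win["rack"]; cv2.imwrite(f"pics/{n}_rack.png",cv2.resize(c["pixels"][b[1]:b[3],b[0]:b[2]],None,fx=5,fy=5,interpolation=cv2.INTER_CUBIC))
E
```

```text
side rack 3330 0.060251451266877615 ((544.3749389648438, 261.16119384765625), (176.8771209716797, 162.24093627929688), 6.040197372436523)
side samp 4067 0.08064517866518886 ((528.0499877929688, -219.86167907714844), (402.2649841308594, 224.0933380126953), 76.07604217529297)
side tube 156 [209.57051282 248.15384615] [0.5391 0.2142 0.0902] 0.1025
side tube 161 [231.58385093 257.58385093] [0.4897 0.209  0.0903] 0.1029
side tube 81 [160.95061728 260.51851852] [0.6032 0.281  0.0741] 0.0778
side tube 491 [197.42973523 279.52138493] [0.4939 0.2957 0.1082] 0.1419
(290, 184) [ 0.5392694  -0.07876066  0.07294669] [ 0.53436172 -0.07004655  0.08      ]
(308, 118) [ 0.56821288 -0.19563837  0.19366319] [ 0.67672625 -0.4053776   0.08      ]
scene rack 2158 0.05869581981168822 ((551.3466186523438, 259.76153564453125), (194.4600830078125, 160.30001831054688), 5.535725116729736)
scene samp 4437 0.0786387470866951 ((549.0980224609375, -136.07643127441406), (224.5880126953125, 223.76934814453125), 75.74301147460938)
scene tube 263 [394.07224335 215.63117871] [0.4873 0.3032 0.1096] 0.1406
scene tube 244 [343.08196721 222.42622951] [0.5241 0.2074 0.0888] 0.1012
scene tube 134 [365.89552239 233.2238806 ] [0.5417 0.2591 0.0887] 0.1011
scene tube 171 [373.84210526 267.21052632] [0.6182 0.2923 0.0727] 0.0754
(224, 199) [ 0.52557213 -0.07354808  0.07295469] [ 0.53493391 -0.06850817  0.08      ]
(158, 155) [ 0.5868636  -0.19913013  0.19159748] [ 0.41514341 -0.33013389  0.08      ]
```

View pics/side_rack.png

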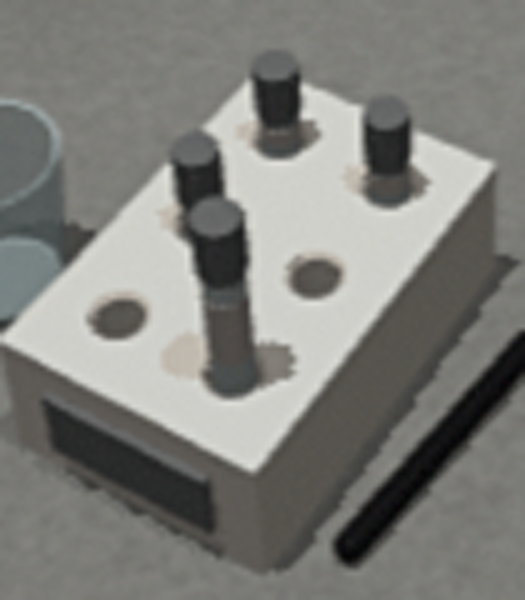

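View pics/side_samp.png

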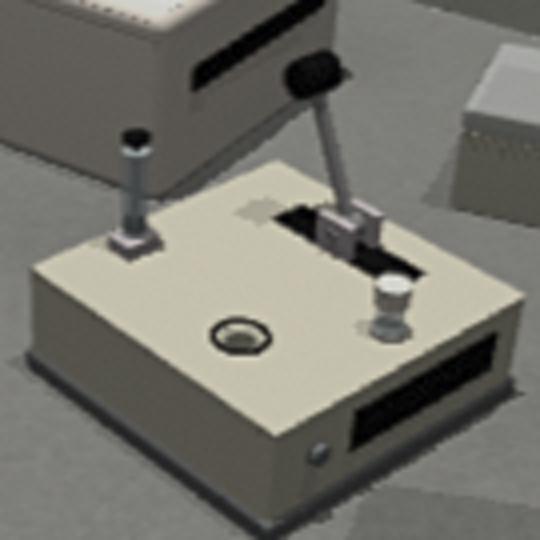

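```bash
python3 - <<'E'
from h import *
for n in("side","scene"):
    c=load(n+"0.npz"); X=cloud(c); ok=c["z_map"]>0
    win={"side":dict(rack=(155,230,260,350),samp=(230,130,365,235)),"scene":dict(rack=(315,190,415,280),samp=(125,140,270,255))}[n]
    a=win["rack"]; m=np.zeros(ok.shape,bool); m[a[1]:a[3],a[0]:a[2]]=1
    mm=(m&ok&(abs(X[...,2]-.06)<.0035)&(c["pixels"].min(-1)>150)).astype(np.uint8)
    mm=cv2.morphologyEx(mm,cv2.MORPH_OPEN,np.ones((3,3)))
    cs,_=cv2.findContours(mm,cv2.RETR_EXTERNAL,cv2.CHAIN_APPROX_NONE); k=max(cs,key=cv2.contourArea)[:,0]
    P=np.array([ray(c,u,v,.06)[:2] for u,v in k],np.float32)*1000
    r=cv2.minAreaRect(P); print(n,r, cv2.boxPoints(r).round(0).tolist())
    # dark caps, centre of the top: ray at cap mid height
    dark=((c["pixels"].max(-1)<75)&m&(X[...,2]>.065)).astype(np.uint8)
    N,L,S,C=cv2.connectedComponentsWithStats(dark)
    for i in range(1,N):
        if S[i,4]>20:
            v,u=np.nonzero(L==i); 
            print(n,"cap",C[i],S[i],X[L==i].mean(0).round(3),"tall",ray(c,*C[i],.127)[:2].round(4),"short",ray(c,*C[i],.087)[:2].round(4))
E
```

```text
side ((512.1276245117188, 257.2843322753906), (110.66400146484375, 160.02767944335938), 5.952760219573975) [[449.0, 331.0], [465.0, 172.0], [575.0, 183.0], [559.0, 343.0]]
side cap [210.45977011 250.26436782] [206 245   9  13  87] [0.536 0.215 0.087] tall [0.508  0.2442] short [0.5363 0.2151]
side cap [232.36666667 260.01111111] [228 254   9  14  90] [0.487 0.21  0.086] tall [0.4621 0.2399] short [0.4867 0.2105]
side cap [194.07352941 266.04411765] [190 261   9  12  68] [0.531 0.266 0.091] tall [0.5056 0.2888] short [0.5338 0.2633]
side cap [198.5840708  281.15929204] [192 275  12  13 113] [0.476 0.309 0.128] tall [0.4772 0.3089] short [0.503 0.285]
side cap [203.45454545 295.90909091] [202 289   4  14  22] [0.474 0.305 0.088] tall [0.4508 0.3266] short [0.4746 0.3041]
scene ((513.3524780273438, 256.1917724609375), (109.77165985107422, 159.55581665039062), 5.842775344848633) [[451.0, 330.0], [467.0, 171.0], [576.0, 182.0], [560.0, 341.0]]
scene cap [395.5625 209.475 ] [392 204   9  12  80] [0.489 0.304 0.126] tall [0.4896 0.3037] short [0.4282 0.301 ]
scene cap [344.89655172 216.25862069] [342 212   8  10  58] [0.5   0.205 0.088] tall [0.555  0.2146] short [0.4986 0.2051]
scene cap [341.48484848 230.10606061] [338 225   9  11  66] [0.549 0.211 0.087] tall [0.6022 0.2197] short [0.5494 0.2106]
scene cap [365.86153846 234.61538462] [363 230   8  11  65] [0.544 0.26  0.087] tall [0.5972 0.2654] short [0.544  0.2597]
```

The side views agree on the layout:
- The rack centre is about (0.513, 0.257) with yaw +5.9°.
- The tall tube is in hole (-25, 50), and holes (25, 50) and (-25, 0) are free.
- The collar sits at side pixel (290,184), and its ray agrees with the sampler fit to about 1 mm.

I'll refine the sampler fit, then move.

```bash
python3 - <<'E'
from h import *
for n in("side","scene"):
    c=load(n+"0.npz"); X=cloud(c); ok=c["z_map"]>0
    a=dict(samp=(236,130,362,235)) if n=="side" else dict(samp=(125,140,270,255)); a=a["samp"]
    m=np.zeros(ok.shape,bool); m[a[1]:a[3],a[0]:a[2]]=1
    mm=(m&ok&(abs(X[...,2]-.08)<.005)&(np.linalg.norm(X[...,:2]-[.549,-.136],axis=-1)<.17)).astype(np.uint8)
    mm=cv2.morphologyEx(mm,cv2.MORPH_OPEN,np.ones((3,3)))
    cs,_=cv2.findContours(mm,cv2.RETR_EXTERNAL,cv2.CHAIN_APPROX_NONE); k=max(cs,key=cv2.contourArea)[:,0]
    P=np.array([ray(c,u,v,.08)[:2] for u,v in k],np.float32)*1000
    r=cv2.minAreaRect(P); print(n,r)
    # collar: dark pixels near well
    near=np.linalg.norm(X[...,:2]-[.535,-.07],axis=-1)<.03
    d=((c["pixels"].max(-1)<80)&near).astype(np.uint8)
    cs,_=cv2.findContours(d,cv2.RETR_EXTERNAL,cv2.CHAIN_APPROX_NONE); k=max(cs,key=cv2.contourArea)
    Q=np.array([ray(c,u,v,.0805)[:2] for u,v in k[:,0]],np.float32)*1000
    print("collar",cv2.minEnclosingCircle(Q),cv2.fitEllipse(Q), cv2.fitEllipse(k)[0])
    # knob
    kb=((c["pixels"].max(-1)<60)&(X[...,2]>.165)&(np.linalg.norm(X[...,:2]-[.575,-.21],axis=-1)<.05)).astype(np.uint8)
    v,u=np.nonzero(kb); print("knob",u.mean(),v.mean(),len(u),ray(c,u.mean(),v.mean(),.185))
E
python3 - <<'E'
from rig import env
s=env.read_state();p=s["eef_pos"]
env.move_straight([p[0],p[1],.34],max_speed=.2); print(env.read_state()["time"],env.read_state()["eef_pos"])
E
```

```text
side ((548.5380249023438, -131.38815307617188), (226.65078735351562, 225.63072204589844), 75.68900299072266)
collar ((535.6058349609375, -69.83892822265625), 18.244539260864258) ((535.1541137695312, -70.0827407836914), (33.57160949707031, 33.99851608276367), 114.2338638305664) (289.7431335449219, 183.7658233642578)
knob 307.7062937062937 118.58741258741259 143 [ 0.57542188 -0.20828765  0.185     ]
scene ((553.3023071289062, -133.2088623046875), (223.85459899902344, 223.21444702148438), 75.7771987915039)
0.9333 [ 0.23542156 -0.55100154  0.33886732]Traceback (most recent call last):
  File "<stdin>", line 16, in <module>
cv2.error: OpenCV(4.12.0) /io/opencv/modules/imgproc/src/shapedescr.cpp:361: error: (-201:Incorrect size of input array) There should be at least 5 points to fit the ellipse in function 'fitEllipseNoDirect'
```

Side collar fit: (535.2, -70.1) mm. Knob: (575, -208), which matches the prediction of (575, -210). Moving above the tube.

```bash
cat >> h.py <<'E'
def down(a): # tool y (jaws) along heading a, z down
    y=np.array([np.cos(a),np.sin(a),0]); z=np.array([0,0,-1.]); return np.stack([np.cross(y,z),y,z],1)
YAW_S=np.radians(-14.27); WELL=np.array([.535,-.070]); TUBE=np.array([.4827,.3037])
SC=WELL-np.array([[np.cos(YAW_S),-np.sin(YAW_S)],[np.sin(YAW_S),np.cos(YAW_S)]])@[-.03,.06]
def s2w(x,y): return SC+np.array([[np.cos(YAW_S),-np.sin(YAW_S)],[np.sin(YAW_S),np.cos(YAW_S)]])@[x,y]
E
python3 - <<'E'
from h import *
from rig import env,imaging
R=down(np.arctan2(TUBE[1],TUBE[0]))
print(SC,s2w(.0435,-.065))
env.goto([*TUBE,.25],R)
env.move_gripper(.05)
s=env.read_state();print(s["time"],s["eef_pos"],s["joint_positions"].round(2),s["opening"])
c=imaging.camera("wrist");cv2.imwrite("pics/wrist1.png",c["pixels"]);np.savez("wrist1.npz",**c)
print(proj(c,[*TUBE,.14]))
E
```

```text
[ 0.54928485 -0.13554344] [ 0.5754207  -0.20926025]
4.5083 [0.48272733 0.3036403  0.25000876] [ 0.56  0.25 -0.05  1.27  0.    1.57] 0.04991073663150264
[256.17707332 180.8303561 ]
```

View pics/wrist1.png

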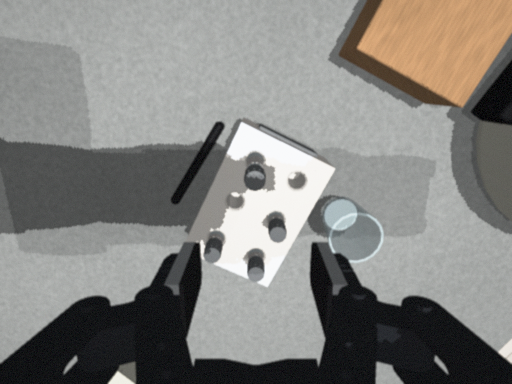

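The tall tube's cap is at (255,177) against a predicted (256,181). I'll measure that more finely.

```bash
python3 - <<'E'
from h import *
c=load("wrist1.npz");X=cloud(c)
z=X[160:205,235:280]
m=(abs(X[...,2]-.14)<.006).astype(np.uint8); m[:150]=0;m[215:]=0;m[:,:230]=0;m[:,285:]=0
k=max(cv2.findContours(m,0,1)[0],key=cv2.contourArea)
(u,v),r=cv2.minEnclosingCircle(k);print(u,v,r,X[m>0].mean(0),m.sum(),ray(c,u,v,.14))
# rack in wrist view
mm=((abs(X[...,2]-.06)<.004)&(c["pixels"].min(-1)>200)).astype(np.uint8)
k=max(cv2.findContours(mm,0,cv2.CHAIN_APPROX_NONE)[0],key=cv2.contourArea)[:,0]
print(cv2.minAreaRect(np.array([ray(c,*p,.06)[:2] for p in k],np.float32)*1000))
cv2.imwrite("pics/w1z.png",cv2.resize(c["pixels"][130:230,200:340],None,fx=5,fy=5,interpolation=cv2.INTER_CUBIC))
E
```

```text
254.59375 179.0 11.157050132751465 [0.48103776 0.3038782  0.13919515] 370 [0.48076128 0.3043294  0.14      ]
((511.5362548828125, 256.12384033203125), (109.8385009765625, 159.71771240234375), 6.097002029418945)
```

View pics/w1z.png

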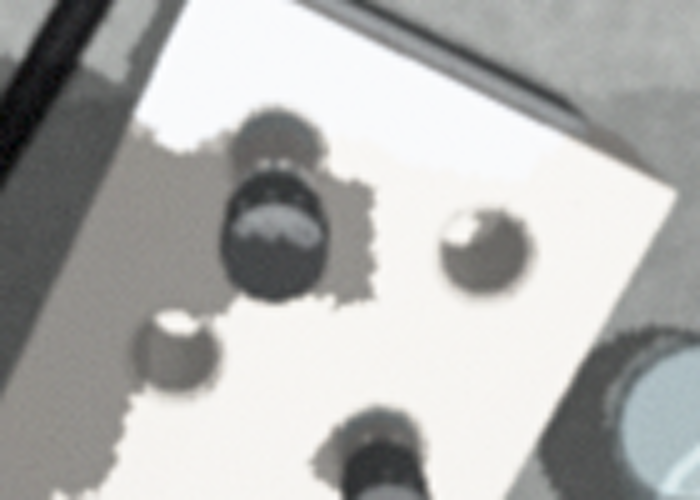

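The wrist view puts the tube at (481, 304) and the rack fit gives (482, 304), so they agree within 2 mm. Grasping now.

```bash
python3 - <<'E'
from h import *
from rig import env,imaging
env.move_straight([.482,.304,.150],max_speed=.12)
env.move_straight([.482,.304,.118],max_speed=.06)
s=env.read_state();print(s["time"],s["eef_pos"],s["force"].round(2))
env.move_gripper(.012)
s=env.read_state();print(s["time"],s["eef_pos"],s["force"].round(2),s["opening"])
env.move_straight([.482,.304,.235],max_speed=.07)
s=env.read_state();print(s["time"],s["eef_pos"],s["force"].round(2),s["opening"])
for n in("scene","side"):
    c=imaging.camera(n);np.savez(n+"2.npz",**c);cv2.imwrite(f"pics/{n}2.png",c["pixels"])
E
```

```text
6.225 [0.48194046 0.30396562 0.11787752] [ 0.43  0.55 -0.34]
6.675 [0.48247654 0.30430528 0.11864175] [-0.05 -0.12  3.18] 0.013013330113523331
8.5 [0.48177561 0.30386542 0.23454625] [-0.01 -0.28 -0.75] 0.012550769664321176
```

View pics/scene2.png

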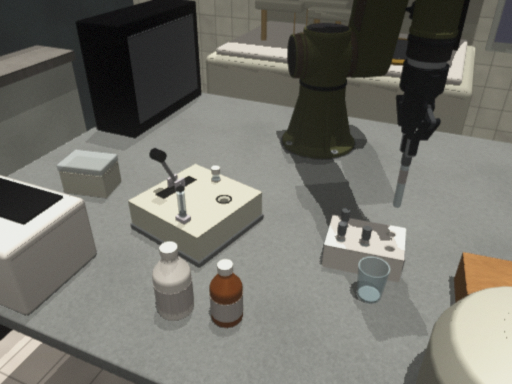

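View pics/side2.png

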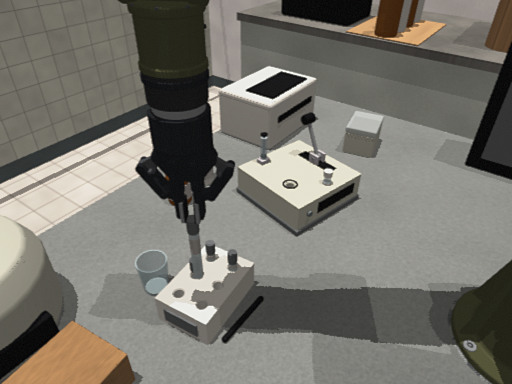

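The tube is out of the rack and hanging below the gripper: bottom end near (402,182) in scene and (197,275) in side. The opening reads 12.6 mm against a 12 mm command, so I'll command it tighter and check whether it's really gripping. Then I'll zoom in on the pose.

```bash
python3 - <<'E'
from h import *
from rig import env,imaging
env.move_gripper(.0)
s=env.read_state();print(s["time"],s["eef_pos"],s["force"].round(2),s["opening"])
A=[]
for n,(x,y) in(("scene",(370,130)),("side",(155,190))):
    c=imaging.camera(n);np.savez(n+"3.npz",**c)
    A.append(cv2.resize(c["pixels"][y:y+100,x:x+75],None,fx=5,fy=5,interpolation=cv2.INTER_CUBIC))
    e=s["eef_pos"]; print(n,[proj(c,[e[0],e[1],z]).round(1) for z in(.247,.195,.134)])
cv2.imwrite("pics/z3.png",np.hstack(A))
E
```

```text
8.8167 [0.48195803 0.3039739  0.23491782] [ 0.24 -0.24  0.5 ] 0.012591163605774489
scene [array([407.1, 156.1]), array([402.2, 179.3]), array([396.9, 204.8])]
side [array([192. , 222.5]), array([195. , 248.1]), array([198.1, 275.1])]
```

View pics/z3.png

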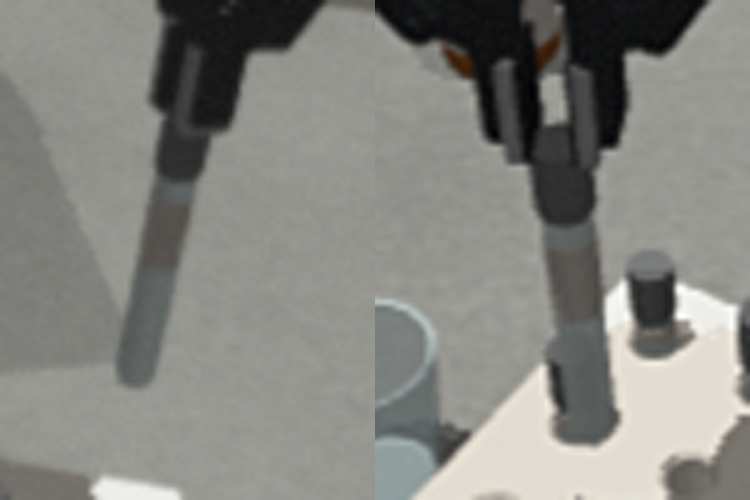

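```bash
python3 - <<'E'
from h import *
for n in("scene","side"):
    c=load(n+"3.npz");X=cloud(c)
    near=(np.linalg.norm(X[...,:2]-[.482,.304],axis=-1)<.045)&(X[...,2]>.12)&(c["z_map"]>0)
    for z in np.arange(.12,.30,.008):
        m=near&(abs(X[...,2]-z)<.004)
        if m.sum()>4:
            P=X[m];print(n,z.round(3),m.sum(),P.mean(0).round(4),"px rgb",c["pixels"][m].mean(0).round(0),"span",np.ptp(P[:,:2],axis=0).round(3))
    print(X[near][:,2].min())
E
```

```text
scene 0.136 20 [0.4873 0.3031 0.1365] px rgb [102. 105. 100.] span [0.006 0.014]
scene 0.144 28 [0.4877 0.3028 0.1443] px rgb [ 98. 100.  95.] span [0.01  0.016]
scene 0.152 27 [0.4874 0.3028 0.1524] px rgb [97. 98. 94.] span [0.011 0.016]
scene 0.16 25 [0.4875 0.3036 0.1598] px rgb [ 98. 100.  95.] span [0.009 0.014]
scene 0.168 30 [0.4874 0.3029 0.1675] px rgb [ 98. 100.  95.] span [0.008 0.015]
scene 0.176 30 [0.4871 0.3028 0.1758] px rgb [ 98. 100.  96.] span [0.013 0.015]
scene 0.184 27 [0.4877 0.3036 0.1839] px rgb [ 97. 100.  95.] span [0.009 0.015]
scene 0.192 29 [0.4882 0.3031 0.192 ] px rgb [85. 89. 90.] span [0.008 0.016]
scene 0.2 33 [0.4878 0.3028 0.1999] px rgb [83. 87. 91.] span [0.011 0.016]
scene 0.208 31 [0.4874 0.3035 0.208 ] px rgb [81. 86. 89.] span [0.009 0.016]
scene 0.216 32 [0.4877 0.3036 0.2159] px rgb [82. 86. 88.] span [0.011 0.016]
scene 0.224 30 [0.4878 0.3029 0.2237] px rgb [93. 95. 92.] span [0.01  0.015]
scene 0.232 34 [0.4892 0.3038 0.2328] px rgb [60. 61. 60.] span [0.008 0.017]
scene 0.24 35 [0.4886 0.3035 0.2402] px rgb [54. 55. 54.] span [0.012 0
[... 1512 characters left out ...]
0.4773 0.3096 0.232 ] px rgb [70. 71. 70.] span [0.014 0.014]
side 0.24 58 [0.4768 0.3096 0.2401] px rgb [50. 50. 50.] span [0.014 0.015]
side 0.248 48 [0.4776 0.3106 0.2481] px rgb [51. 52. 51.] span [0.016 0.013]
side 0.256 102 [0.4799 0.309  0.2565] px rgb [53. 53. 53.] span [0.027 0.022]
side 0.264 98 [0.478  0.3101 0.2643] px rgb [46. 46. 46.] span [0.034 0.033]
side 0.272 111 [0.4776 0.3101 0.2721] px rgb [39. 39. 38.] span [0.034 0.029]
side 0.28 115 [0.4774 0.3094 0.28  ] px rgb [40. 39. 39.] span [0.033 0.032]
side 0.288 110 [0.4794 0.3103 0.2879] px rgb [41. 41. 41.] span [0.034 0.032]
side 0.296 128 [0.4787 0.313  0.2968] px rgb [26. 26. 26.] span [0.06  0.038]
0.13372515011811084
```

The fingertips end at z≈0.252 while the cap spans 0.231–0.257. The pads therefore hold only the top ~5 mm of the cap, and the real tips sit about 25 mm higher than stated. The tube hangs vertical over its hole, so I'll set it back and regrasp lower.

```bash
python3 - <<'E'
from h import *
from rig import env,imaging
env.move_straight([.482,.304,.150],max_speed=.08)
s=env.read_state();print(s["time"],s["eef_pos"],s["force"].round(2))
env.move_straight([.482,.304,.119],max_speed=.04)
s=env.read_state();print(s["time"],s["eef_pos"],s["force"].round(2),s["opening"])
env.move_gripper(.035)
env.move_straight([.482,.304,.100],max_speed=.05)
s=env.read_state();print(s["time"],s["eef_pos"],s["force"].round(2),s["opening"])
for n in("scene","side"):
    c=imaging.camera(n);np.savez(n+"4.npz",**c);X=cloud(c)
    near=(np.linalg.norm(X[...,:2]-[.482,.304],axis=-1)<.05)&(X[...,2]>.07)&(c["z_map"]>0)
    for z in np.arange(.084,.16,.008):
        m=near&(abs(X[...,2]-z)<.004)
        if m.sum()>4:
            P=X[m];print(n,z.round(3),m.sum(),"span",np.ptp(P[:,:2],axis=0).round(3),c["pixels"][m].mean().round())
    x,y=(350,160) if n=="scene" else (155,220)
    cv2.imwrite(f"pics/{n}4.png",cv2.resize(c["pixels"][y:y+100,x:x+90],None,fx=5,fy=5,interpolation=cv2.INTER_CUBIC))
E
```

```text
10.125 [0.4824236  0.30426572 0.15060616] [-0.3   0.22 -0.2 ]
11.05 [0.48197186 0.30401168 0.11891143] [ 0.31  0.82 -0.52] 0.012820435553475125
11.925 [0.48171026 0.3038183  0.09955994] [0.13 0.16 0.89] 0.03451155557113375
scene 0.084 25 span [0.01  0.016] 89.0
scene 0.092 27 span [0.009 0.016] 90.0
scene 0.1 27 span [0.01  0.015] 91.0
scene 0.108 14 span [0.009 0.01 ] 93.0
scene 0.116 21 span [0.038 0.036] 80.0
scene 0.124 56 span [0.045 0.044] 57.0
scene 0.132 79 span [0.05  0.043] 40.0
scene 0.14 91 span [0.051 0.044] 40.0
scene 0.148 74 span [0.054 0.044] 38.0
scene 0.156 44 span [0.05  0.038] 39.0
side 0.084 28 span [0.013 0.012] 88.0
side 0.092 31 span [0.011 0.014] 90.0
side 0.1 32 span [0.014 0.011] 94.0
side 0.108 35 span [0.014 0.013] 106.0
side 0.116 25 span [0.028 0.017] 70.0
side 0.124 70 span [0.048 0.031] 68.0
side 0.132 112 span [0.052 0.044] 55.0
side 0.14 165 span [0.052 0.045] 55.0
side 0.148 79 span [0.053 0.041] 50.0
side 0.156 62 span [0.053 0.036] 51.0
```

View pics/side4.png

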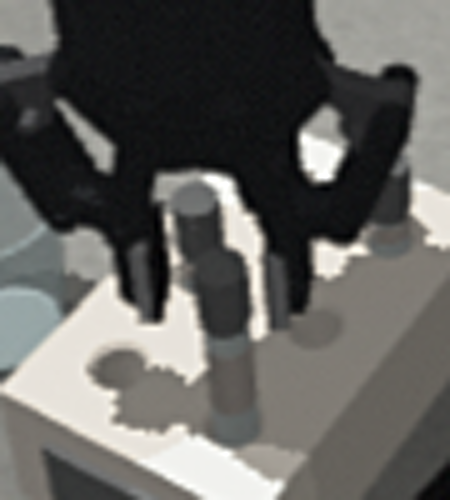

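View pics/scene4.png

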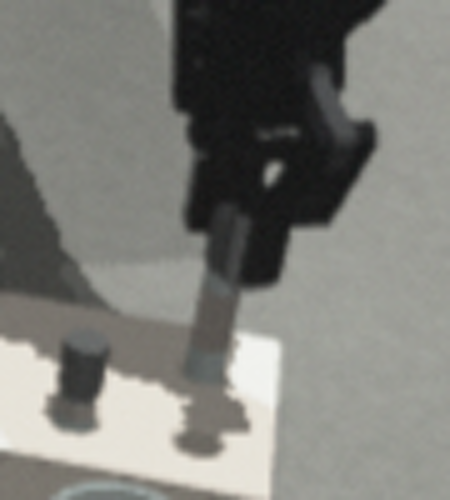

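The tips are now at z≈0.118 and cover most of the cap (0.114–0.140). Closing and lifting.

```bash
python3 - <<'E'
from h import *
from rig import env,imaging
env.move_gripper(.0)
s=env.read_state();print(s["time"],s["eef_pos"],s["force"].round(2),s["opening"])
env.move_straight([.482,.304,.23],max_speed=.09)
s=env.read_state();print(s["time"],s["eef_pos"],s["force"].round(2),s["opening"])
A=[]
for n,(x,y) in(("scene",(370,130)),("side",(155,190))):
    c=imaging.camera(n);np.savez(n+"5.npz",**c);X=cloud(c)
    near=(np.linalg.norm(X[...,:2]-[.482,.304],axis=-1)<.045)&(X[...,2]>.12)&(c["z_map"]>0)
    for z in np.arange(.128,.27,.012):
        m=near&(abs(X[...,2]-z)<.004)
        if m.sum()>4:
            P=X[m];print(n,z.round(3),m.sum(),P.mean(0).round(4),np.ptp(P[:,:2],axis=0).round(3))
    A.append(cv2.resize(c["pixels"][y:y+100,x:x+75],None,fx=5,fy=5,interpolation=cv2.INTER_CUBIC))
cv2.imwrite("pics/z5.png",np.hstack(A))
E
```

```text
12.325 [0.4822302  0.30411648 0.10048364] [-1.02  0.07  3.47] 0.01596759176280219
13.9167 [0.48166597 0.30377618 0.22931795] [-0.27  0.14 -0.63] 0.01576253413953037
scene 0.152 28 [0.4871 0.3019 0.1523] [0.01  0.015]
scene 0.164 30 [0.4869 0.3023 0.1642] [0.013 0.016]
scene 0.176 26 [0.4869 0.3029 0.1758] [0.009 0.015]
scene 0.188 30 [0.4867 0.303  0.1875] [0.01  0.016]
scene 0.2 29 [0.4872 0.3024 0.1999] [0.009 0.016]
scene 0.212 33 [0.4876 0.3027 0.2114] [0.01  0.016]
scene 0.224 34 [0.4878 0.3028 0.224 ] [0.008 0.016]
scene 0.236 32 [0.4878 0.3031 0.2361] [0.007 0.015]
scene 0.248 33 [0.4905 0.3023 0.2487] [0.023 0.029]
scene 0.26 69 [0.4928 0.3029 0.26  ] [0.03  0.034]
side 0.152 34 [0.4768 0.3084 0.1522] [0.011 0.012]
side 0.164 32 [0.477  0.3085 0.164 ] [0.012 0.011]
side 0.176 36 [0.4768 0.3084 0.1765] [0.013 0.013]
side 0.188 37 [0.4771 0.309  0.1881] [0.011 0.011]
side 0.2 37 [0.4771 0.3091 0.2003] [0.014 0.012]
side 0.212 43 [0.4767 0.3089 0.2118] [0.013 0.013]
side 0.224 45 [0.4771 0.3093 0.2242] [0.012 0.012]
side 0.236 48 [0.4771 0.3088 0.2357] [0.014 0.015]
side 0.248 58 [0.4774 0.3113 0.2487] [0.023 0.021]
side 0.26 131 [0.4763 0.3108 0.2602] [0.038 0.032]
```

View pics/z5.png

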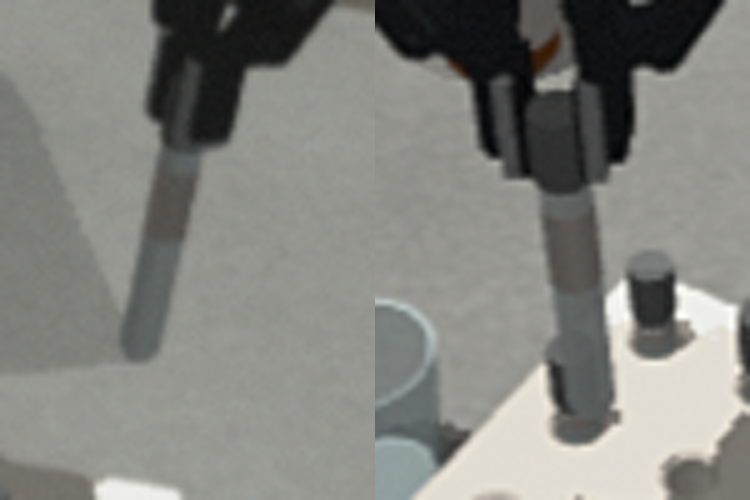

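The grip is solid at 16 mm opening, and the tube is vertical and centred on the TCP. Moving to hover above the well.

```bash
python3 - <<'E'
from h import *
from rig import env,imaging
R=down(np.arctan2(WELL[1],WELL[0]))
env.move_straight([.482,.304,.26],max_speed=.1)
env.goto([*WELL,.25],R)
env.move_straight([*WELL,.180],max_speed=.08)
s=env.read_state();print(s["time"],s["eef_pos"],s["force"].round(2),s["opening"])
A=[]
e=s["eef_pos"]
for n,(x,y) in(("scene",(185,130)),("side",(250,110))):
    c=imaging.camera(n);np.savez(n+"6.npz",**c);X=cloud(c)
    near=(np.linalg.norm(X[...,:2]-e[:2],axis=-1)<.03)&(X[...,2]>.09)&(c["z_map"]>0)
    for z in np.arange(.1,.19,.012):
        m=near&(abs(X[...,2]-z)<.004)
        if m.sum()>4:
            v,u=np.nonzero(m); P=X[m]
            print(n,z.round(3),m.sum(),P.mean(0).round(4),"mid ray",ray(c,u.mean(),v.mean(),P[:,2].mean()).round(4))
    print(n,"well px",proj(c,[*WELL,.08]),"bottom px",proj(c,[e[0],e[1],e[2]-.085]))
    A.append(cv2.resize(c["pixels"][y:y+100,x:x+75],None,fx=5,fy=5,interpolation=cv2.INTER_CUBIC))
cv2.imwrite("pics/z6.png",np.hstack(A))
E
```

```text
16.9 [ 0.53545712 -0.07003503  0.18054454] [0.93 0.39 0.3 ] 0.01591348230392553
scene 0.1 16 [ 0.5405 -0.0682  0.1   ] mid ray [ 0.5405 -0.0682  0.1   ]
scene 0.112 20 [ 0.54   -0.0671  0.1122] mid ray [ 0.54   -0.0671  0.1122]
scene 0.124 20 [ 0.5407 -0.0683  0.1243] mid ray [ 0.5407 -0.0683  0.1243]
scene 0.136 21 [ 0.5409 -0.0679  0.1358] mid ray [ 0.5409 -0.0679  0.1358]
scene 0.148 22 [ 0.5405 -0.0685  0.1482] mid ray [ 0.5405 -0.0685  0.1482]
scene 0.16 20 [ 0.5404 -0.067   0.1596] mid ray [ 0.5404 -0.067   0.1596]
scene 0.172 28 [ 0.5409 -0.0679  0.1724] mid ray [ 0.5409 -0.0679  0.1724]
scene 0.184 26 [ 0.5411 -0.0679  0.1839] mid ray [ 0.5411 -0.0679  0.1839]
scene well px [223.41001041 198.8693973 ] bottom px [223.06926238 193.30734054]
side 0.1 15 [ 0.5326 -0.0638  0.1014] mid ray [ 0.5326 -0.0638  0.1014]
side 0.112 21 [ 0.5331 -0.0631  0.1114] mid ray [ 0.5331 -0.0631  0.1114]
side 0.124 20 [ 0.5328 -0.0631  0.124 ] mid ray [ 0.5328 -0.0632  0.124 ]
side 0.136 20 [ 0.532  -0.0635  0.1358] mid ray [ 0.532  -0.0635  0.1358]
side 0.148 20 [ 0.5318 -0.0636  0.1475] mid ray [ 0.5318 -0.0636  0.1475]
side 0.16 19 [ 0.5337 -0.0631  0.1602] mid ray [ 0.5337 -0.0631  0.1602]
side 0.172 25 [ 0.532  -0.0631  0.1716] mid ray [ 0.532  -0.0631  0.1716]
side 0.184 24 [ 0.5327 -0.0631  0.1842] mid ray [ 0.5327 -0.0631  0.1842]
side well px [289.76293607 183.91691717] bottom px [290.0026584  178.49217149]
```

View pics/z6.png

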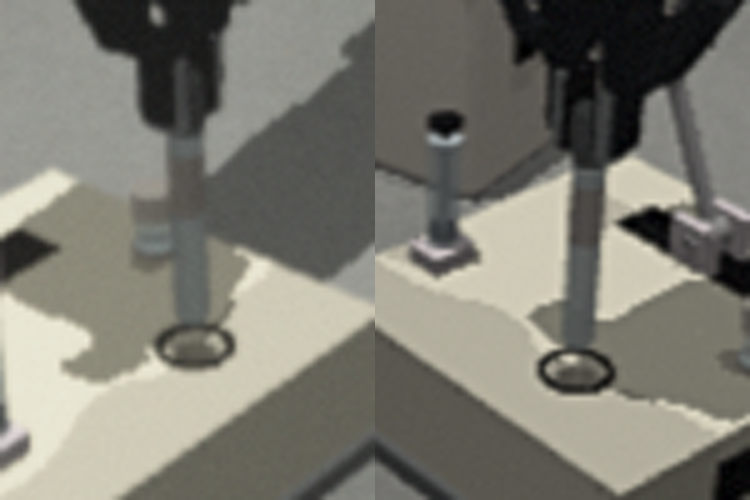

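Both views show the tube just over the collar. The ring is at scene crop (195,346) against a tube line of 192, which is ~1.5 mm in +y; the side view is centred. I'll nudge +1 mm in y and lower with force checks.

```bash
python3 - <<'E'
from h import *
from rig import env,imaging
W=[.5346,-.0690]
for z in(.165,.155,.145,.135,.127,.1225,.1205):
    env.move_straight([*W,z],max_speed=.03)
    s=env.read_state();print(round(s["time"],2),(s["eef_pos"]*1000).round(1),s["force"].round(2))
    if np.linalg.norm(s["force"])>8: print("STOP");break
A=[]
for n,(x,y) in(("scene",(185,130)),("side",(250,110))):
    c=imaging.camera(n);np.savez(n+"7.npz",**c)
    A.append(cv2.resize(c["pixels"][y:y+100,x:x+75],None,fx=5,fy=5,interpolation=cv2.INTER_CUBIC))
cv2.imwrite("pics/z7.png",np.hstack(A))
E
```

```text
17.65 [534.5 -69.  164.9] [-0.31 -0.94  0.6 ]
18.13 [534.4 -69.  154.8] [ 0.23 -0.14  0.28]
18.62 [534.4 -69.  144.8] [0.01 0.46 0.41]
19.1 [534.4 -69.  134.8] [ 0.19 -0.16 -0.48]
19.52 [534.4 -69.  126.7] [-0.78  0.73  0.17]
19.82 [534.4 -68.9 122.2] [ 0.4   0.21 -0.87]
20.07 [534.7 -69.  120.5] [-0.02  0.27  0.24]
```

View pics/z7.png

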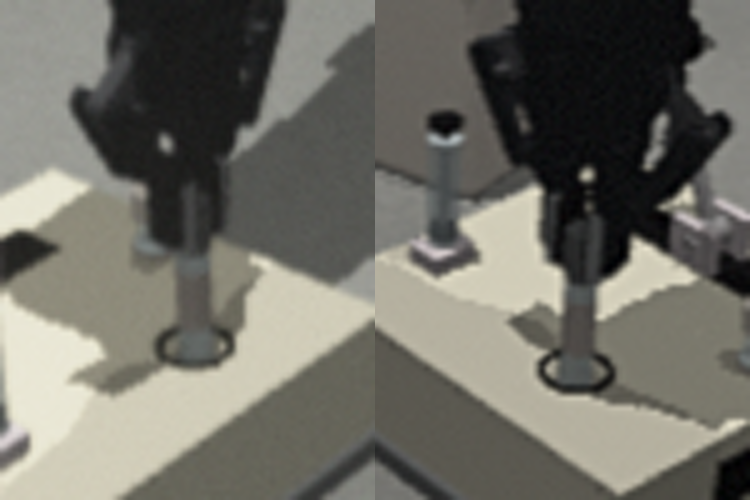

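The tube went into the well without contact forces. Now I'll lower in small steps to touch the floor, then release.

```bash
python3 - <<'E'
from h import *
from rig import env,imaging
W=[.5346,-.0690]
z=.1205
while z>.116:
    z-=.0007
    env.move_straight([*W,z],max_speed=.02)
    f=np.mean([env.read_state()["force"][2] for _ in range(3)])
    s=env.read_state();print(round(s["time"],2),(s["eef_pos"]*1000).round(1),s["force"].round(2))
    if s["force"][2]>2.5: break
env.move_gripper(.04)
s=env.read_state();print(round(s["time"],2),(s["eef_pos"]*1000).round(1),s["force"].round(2),s["opening"])
env.wait(.3)
env.move_straight([*W,.20],max_speed=.12)
env.move_straight([*W,.265],max_speed=.2)
A=[]
for n,(x,y) in(("scene",(185,130)),("side",(250,110))):
    c=imaging.camera(n);np.savez(n+"8.npz",**c);X=cloud(c)
    near=(np.linalg.norm(X[...,:2]-W,axis=-1)<.025)&(X[...,2]>.1)&(X[...,2]<.2)&(c["z_map"]>0)
    print(n,X[near][:,2].max(),[X[near&(abs(X[...,2]-z)<.005)].mean(0).round(4) for z in(.11,.15)])
    A.append(cv2.resize(c["pixels"][y:y+100,x:x+75],None,fx=5,fy=5,interpolation=cv2.INTER_CUBIC))
cv2.imwrite("pics/z8.png",np.hstack(A))
print(env.read_state()["time"])
E
```

```text
20.42 [535.  -69.  120.4] [-0.47  0.49  5.59]
20.77 [534.4 -68.9 119.5] [0.55 0.4  0.79] 0.039777860015646205
scene 0.1604472796839452 [array([ 0.5403, -0.0674,  0.1097]), array([ 0.5408, -0.0668,  0.1498])]
side 0.1623848168676406 [array([ 0.5319, -0.0621,  0.1099]), array([ 0.5321, -0.0622,  0.1499])]
22.4667
```

View pics/z8.png

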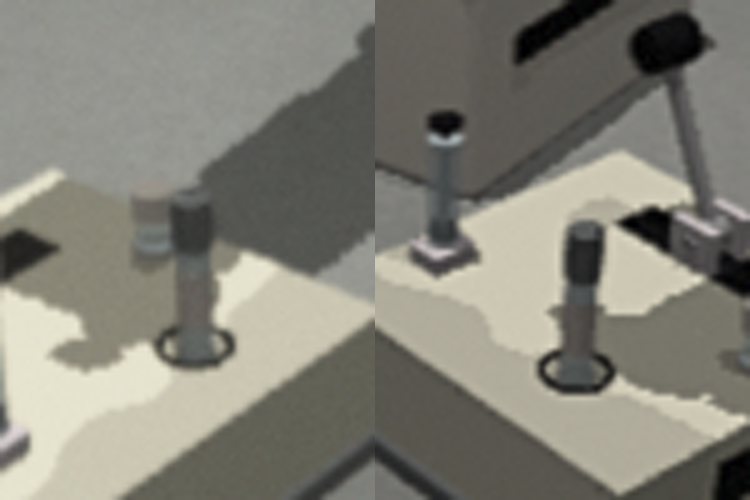

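The tube stands in the well: top at z=0.160, exactly as expected, centred in the collar. Next the lever: hover over the knob and straddle it with jaws opened along the sampler's x.

```bash
python3 - <<'E'
from h import *
from rig import env,imaging
R=down(YAW_S)
K=s2w(.0435,-.065)+[0,.0008]
env.goto([*K,.25],R)
env.move_straight([*K,.185],max_speed=.12)
s=env.read_state();print(round(s["time"],2),(s["eef_pos"]*1000).round(1),s["force"].round(2))
env.move_straight([*K,.155],max_speed=.05)
s=env.read_state();print(round(s["time"],2),(s["eef_pos"]*1000).round(1),s["force"].round(2),s["opening"])
A=[]
for n,(x,y) in(("scene",(120,100)),("side",(270,70))):
    c=imaging.camera(n);np.savez(n+"9.npz",**c)
    A.append(cv2.resize(c["pixels"][y:y+100,x:x+75],None,fx=5,fy=5,interpolation=cv2.INTER_CUBIC))
cv2.imwrite("pics/z9.png",np.hstack(A))
E
```

```text
23.79 [ 575.8 -208.   185.8] [-0.69 -0.48  0.36]
24.54 [ 575.5 -208.5  155. ] [ 0.37 -0.44 -0.29] 0.0401148691348006
```

View pics/z9.png

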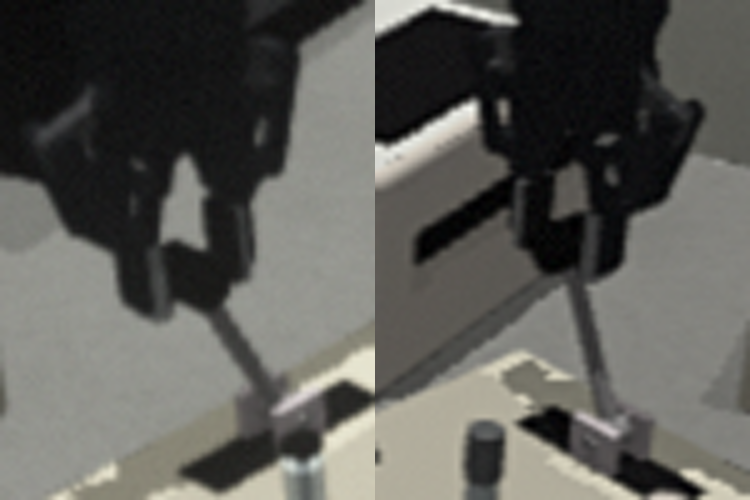

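The knob sits between the fingers in both views, with the tips level with its lower edge. Pulling along the arc.

```bash
cat >> h.py <<'E'
def lev(th,off): # tcp position for lever angle th, offset off along sampler x
    ph=.45-th; xy=s2w(.1*np.sin(ph)+off,-.065)+[0,.0008]; return [*xy,.095+.1*np.cos(ph)-.030]
E
python3 - <<'E'
from h import *
from rig import env,imaging
ux=np.array([np.cos(YAW_S),np.sin(YAW_S)])
def rep(t):
    s=env.read_state();print(t,round(s["time"],2),"fx",(s["force"][:2]@ux).round(2),"f",s["force"].round(1),(s["eef_pos"]*1000).round(1))
    return s
env.move_straight(lev(0,-.005),max_speed=.04); rep("start")
for th in(.15,.3,.45,.6,.75,.9):
    env.move_straight(lev(th,-.007),max_speed=.05); s=rep(th)
    if np.linalg.norm(s["force"])>40: break
for n,(x,y) in(("scene",(120,100)),("side",(270,70))):
    c=imaging.camera(n);np.savez(n+"10.npz",**c)
    cv2.imwrite(f"pics/{n}10.png",cv2.resize(c["pixels"][y:y+100,x:x+95],None,fx=5,fy=5,interpolation=cv2.INTER_CUBIC))
E
```

```text
start 24.92 fx -0.48 f [-0.6 -0.3 -1. ] [ 570.4 -207.2  155.3]
0.15 25.4 fx 5.14 f [ 5.1 -0.9  3.3] [ 556.2 -203.7  161.6]
0.3 25.85 fx 4.98 f [ 4.6 -2.   3.2] [ 541.3 -199.8  163.9]
0.45 26.3 fx 5.44 f [ 5.2 -1.5  3.7] [ 526.8 -196.1  165. ]
0.6 26.75 fx 4.86 f [ 4.6 -1.6  3.3] [ 512.3 -192.4  163.8]
0.75 27.2 fx 5.37 f [ 5.3 -1.   2.7] [ 498.3 -188.8  160.6]
0.9 27.65 fx 5.54 f [ 5.3 -1.6  4.5] [ 485.1 -185.5  155.2]
```

View pics/side10.png

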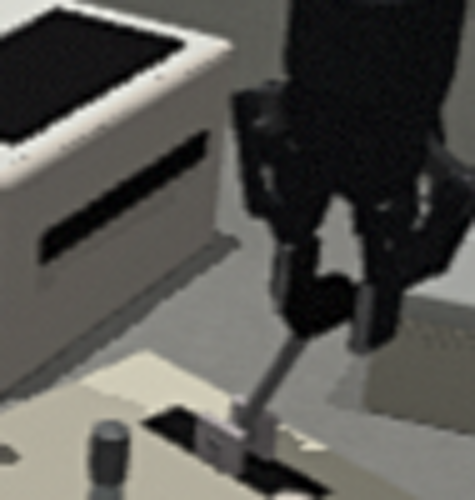

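View pics/scene10.png

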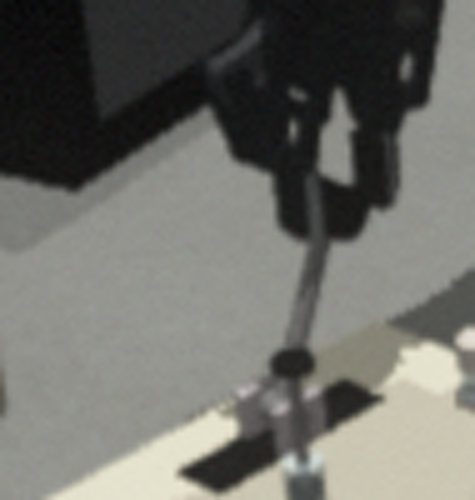

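The lever is most of the way over. I'll nudge on in small steps until the force jump shows the stop.

```bash
python3 - <<'E'
from h import *
from rig import env,imaging
ux=np.array([np.cos(YAW_S),np.sin(YAW_S)])
off=-.007
while off>-.020:
    off-=.0015
    env.move_straight(lev(.9,off),max_speed=.03)
    s=env.read_state();fx=s["force"][:2]@ux
    print(round(off,4),round(s["time"],2),"fx",fx.round(2),s["force"].round(1))
    if fx>16: break
env.wait(.5)
s=env.read_state();print(s["force"],s["time"])
for n,(x,y) in(("scene",(120,100)),("side",(270,70))):
    c=imaging.camera(n);np.savez(n+"11.npz",**c);X=cloud(c)
    cv2.imwrite(f"pics/{n}11.png",cv2.resize(c["pixels"][y:y+100,x:x+95],None,fx=5,fy=5,interpolation=cv2.INTER_CUBIC))
    print(n,"knob at stop expected",proj(c,[*s2w(-.0435,-.065),.185]))
E
```

```text
-0.0085 28.0 fx 6.8 [ 6.4 -2.4  1.4]
-0.01 28.25 fx 10.9 [10.4 -3.5 -3.4]
-0.0115 28.5 fx 15.47 [15.2 -3.1 -7. ]
-0.013 28.75 fx 20.76 [ 20.   -5.5 -11.3]
[ 20.12466743  -5.84062148 -11.14959954] 29.25
scene knob at stop expected [185.60471735 140.87713521]
side knob at stop expected [334.22468049 131.28213451]
```

View pics/side11.png

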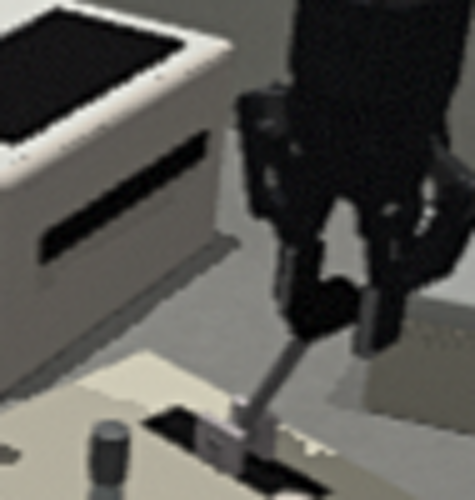

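The force climbs linearly past 10 N, so the lever is on its stop. The knob is at about (335,132), against an expected (334,131). I held it for over 0.5 s. Now easing it back.

```bash
python3 - <<'E'
from h import *
from rig import env,imaging
ux=np.array([np.cos(YAW_S),np.sin(YAW_S)])
def rep(t):
    s=env.read_state();print(t,round(s["time"],2),"fx",(s["force"][:2]@ux).round(2),s["force"].round(1))
env.move_straight(lev(.9,-.008),max_speed=.03);rep("off")
for th in(.75,.6,.45,.3,.15,0):
    env.move_straight(lev(th,-.007),max_speed=.045); rep(th)
env.move_straight(lev(0,-.003),max_speed=.03);rep("a")
env.move_straight(lev(0,0),max_speed=.03);rep("b")
env.wait(.3)
K=lev(0,0)
env.move_straight([K[0],K[1],.19],max_speed=.08);rep("up")
env.move_straight([K[0],K[1],.26],max_speed=.2)
c=imaging.camera("side");np.savez("side12.npz",**c);X=cloud(c)
kb=((c["pixels"].max(-1)<60)&(X[...,2]>.165)&(X[...,2]<.203)&(np.linalg.norm(X[...,:2]-[.575,-.21],axis=-1)<.05)).astype(np.uint8)
v,u=np.nonzero(kb); print("knob",u.mean(),v.mean(),len(u))
near=(np.linalg.norm(X[...,:2]-[.535,-.069],axis=-1)<.025)&(X[...,2]>.1)&(X[...,2]<.2)
print("tube",X[near][:,2].max(),[X[near&(abs(X[...,2]-z)<.005)].mean(0).round(4) for z in(.11,.15)])
cv2.imwrite("pics/side12.png",c["pixels"])
E
```

```text
off 29.67 fx 7.27 [ 7.  -1.8  0.4]
0.75 30.17 fx 6.18 [ 6.  -1.4 -3.1]
0.6 30.65 fx 5.05 [ 4.9 -1.2 -2.9]
0.45 31.13 fx 3.89 [ 4.1  0.5 -1. ]
0.3 31.62 fx 3.01 [ 3.  -0.5 -1.6]
0.15 32.1 fx 2.05 [ 1.9 -0.7 -0.7]
0 32.58 fx 0.64 [ 0.7 -0.  -1.2]
a 32.87 fx -0.32 [-0.4 -0.2 -0. ]
b 33.12 fx -0.88 [-0.8  0.4 -0.1]
up 34.0 fx -0.01 [-0.2 -0.7  0.5]
knob 307.69718309859155 118.54225352112677 142
tube 0.16222348236470688 [array([ 0.532 , -0.0616,  0.1102]), array([ 0.5311, -0.0629,  0.1498])]
```

View pics/side12.png

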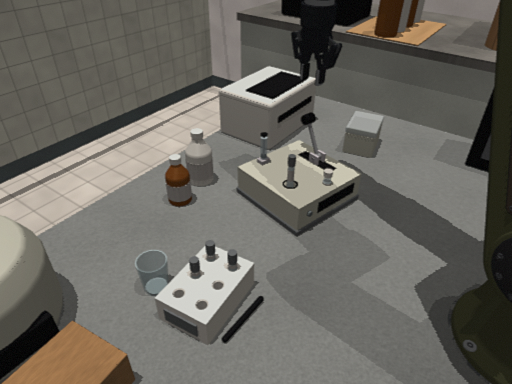

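The lever is back at rest: knob pixel (307.7,118.5), the same as at the start. The tube is still in the well at (291,170). Fetching it.

```bash
python3 - <<'E'
from h import *
from rig import env,imaging
W=[.5346,-.0690]
R=down(np.arctan2(-.07,.535))
env.goto([*W,.25],R)
env.move_straight([*W,.17],max_speed=.12)
env.move_straight([*W,.1205],max_speed=.06)
s=env.read_state();print(round(s["time"],2),(s["eef_pos"]*1000).round(1),s["force"].round(2))
env.move_gripper(0)
s=env.read_state();print(round(s["time"],2),(s["eef_pos"]*1000).round(1),s["force"].round(2),s["opening"])
env.move_straight([*W,.18],max_speed=.05)
env.move_straight([*W,.265],max_speed=.12)
s=env.read_state();print(round(s["time"],2),(s["eef_pos"]*1000).round(1),s["force"].round(2),s["opening"])
T=[.482,.304]
env.goto([*T,.255],down(np.arctan2(T[1],T[0])))
env.move_straight([*T,.165],max_speed=.09)
s=env.read_state();e=s["eef_pos"];print(round(s["time"],2),(e*1000).round(1),s["force"].round(2),s["opening"])
A=[]
for n,(x,y) in(("scene",(360,160)),("side",(155,220))):
    c=imaging.camera(n);np.savez(n+"13.npz",**c);X=cloud(c)
    near=(np.linalg.norm(X[...,:2]-e[:2],axis=-1)<.03)&(X[...,2]>.07)&(c["z_map"]>0)
    print(n,X[near][:,2].min(),[X[near&(abs(X[...,2]-z)<.005)].mean(0).round(4) for z in(.1,.13,.15)])
    A.append(cv2.resize(c["pixels"][y:y+100,x:x+75],None,fx=5,fy=5,interpolation=cv2.INTER_CUBIC))
cv2.imwrite("pics/z13.png",np.hstack(A))
E
```

```text
36.98 [534.9 -69.1 120.8] [-0.21  0.48 -0.58]
37.32 [535.1 -69.1 121.2] [0.22 1.02 4.92] 0.015555005430792858
39.52 [534.2 -68.9 264.2] [-0.05 -0.03 -0.16] 0.01608647708213504
42.08 [482.4 304.3 165.6] [-0.23  1.16 -0.57] 0.01592879215840171
scene 0.07865063478746749 [array([0.488 , 0.3029, 0.1002]), array([0.4882, 0.3041, 0.1301]), array([0.4883, 0.3034, 0.1502])]
side 0.07974020754825849 [array([0.4779, 0.3094, 0.0999]), array([0.478 , 0.3093, 0.1299]), array([0.4774, 0.3096, 0.1502])]
```

View pics/z13.png

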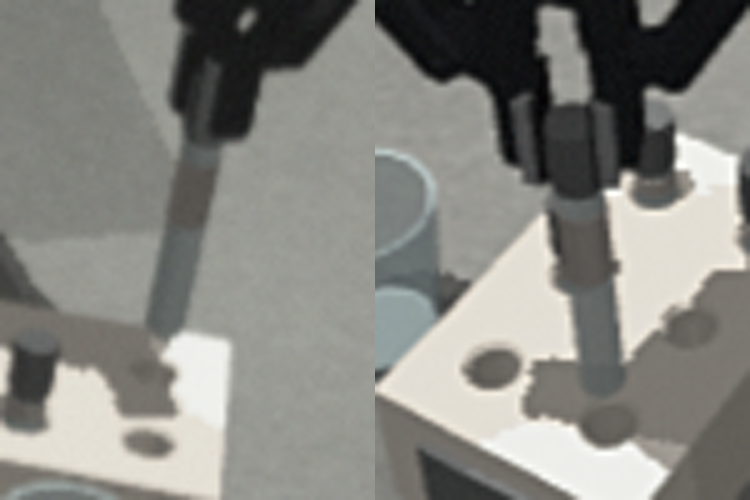

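The tube hangs vertical above its own hole (side crop (607,425)), within ~1 mm of the pose it left from. Lowering.

```bash
python3 - <<'E'
from h import *
from rig import env,imaging
T=[.4816,.3036]
ok=True
for z in(.150,.140,.130,.118,.108,.1025):
    env.move_straight([*T,z],max_speed=.04)
    s=env.read_state();print(round(s["time"],2),(s["eef_pos"]*1000).round(1),s["force"].round(2))
    if np.linalg.norm(s["force"])>7: ok=False;print("STOP");break
if ok:
    z=.1025
    while z>.097:
        z-=.0007
        env.move_straight([*T,z],max_speed=.02)
        s=env.read_state();print(round(s["time"],2),(s["eef_pos"]*1000).round(1),s["force"].round(2))
        if s["force"][2]>2.5: break
E
```

```text
42.7 [481.4 303.5 149.6] [-0.29  0.13  0.54]
43.1 [481.4 303.4 139.6] [ 0.3  -0.46 -0.7 ]
43.5 [481.4 303.4 129.6] [ 0.73  0.03 -0.47]
43.95 [481.4 303.5 117.7] [ 0.26  0.23 -0.35]
44.35 [481.3 303.4 107.6] [ 0.05  1.04 -0.89]
44.63 [481.3 303.5 102.1] [ 0.48 -0.64 -0.63]
44.88 [481.7 303.6 101.9] [-0.41 -0.33  0.09]
45.13 [481.7 303.7 101.2] [-0.32  1.   -0.32]
45.38 [482.1 303.9 101.2] [-1.39 -0.08  5.57]
```

Floor contact at the expected height (5.6 N at TCP z 0.101). Releasing and retreating.

```bash
python3 - <<'E'
from h import *
from rig import env,imaging
T=[.4816,.3036]
env.move_gripper(.04)
env.wait(.3)
env.move_straight([*T,.18],max_speed=.1)
env.move_straight([*T,.29],max_speed=.2)
s=env.read_state();print(s["time"],s["force"].round(2))
for n in("scene","side"):
    c=imaging.camera(n);np.savez(n+"14.npz",**c);X=cloud(c);c0=load(n+"0.npz");X0=cloud(c0)
    near=lambda X:(np.linalg.norm(X[...,:2]-[.482,.304],axis=-1)<.02)&(X[...,2]>.07)&(X[...,2]<.2)
    for Y in(X0,X): print(n,Y[near(Y)][:,2].max().round(4),[Y[near(Y)&(abs(Y[...,2]-z)<.005)].mean(0).round(4) for z in(.08,.12)])
    d=cv2.absdiff(c["pixels"],c0["pixels"]).max(-1)
    cv2.imwrite(f"pics/{n}14.png",c["pixels"])
c=imaging.camera("side");X=cloud(c)
kb=((c["pixels"].max(-1)<60)&(X[...,2]>.165)&(X[...,2]<.203)&(np.linalg.norm(X[...,:2]-[.575,-.21],axis=-1)<.05))
v,u=np.nonzero(kb); print("knob",u.mean(),v.mean())
E
```

```text
47.6917 [ 0.04 -0.03 -0.83]
scene 0.1406 [array([0.4871, 0.3031, 0.0794]), array([0.4878, 0.3036, 0.1201])]
scene 0.1407 [array([0.4879, 0.3027, 0.0796]), array([0.4883, 0.3023, 0.1202])]
side 0.1419 [array([0.4771, 0.3092, 0.08  ]), array([0.4766, 0.3094, 0.1201])]
side 0.1429 [array([0.4771, 0.3086, 0.0804]), array([0.4765, 0.3089, 0.1201])]
knob 307.62406015037595 118.42105263157895
```

View pics/side14.png

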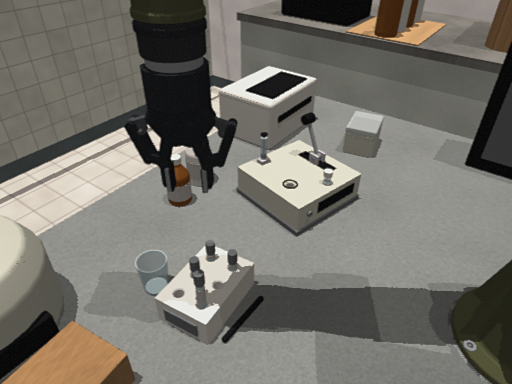

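The tall tube is upright in its hole at (200,285) with its top at the starting height. The short tubes and lever look unchanged, and the gripper is clear. Handing in.

```bash
python3 -c "
from rig import env
env.sign_off(); print(env.read_state()['time'])"
```

```text
the job is handed in; nothing more can be done
the job is handed in; nothing more can be done
```

I finished the whole sequence and handed the job in at about 48 s; no verdict is reported.

- **Into the well:** I lowered the tall tube with force checks until it touched the floor at 5.6 N, then released it. Its top read about 0.160 m, as expected for a seated tube.
- **Lever:** I pulled it until the force rose sharply to about 20 N at the stop and held it for over 0.5 s. I then eased it back with the force falling smoothly to zero; the knob returned to its starting pixel within 0.2 px.
- **Back in the rack:** I set the tube in its original hole, felt floor contact (5.6 N), released it and backed off. Its axis was within about 1.5 mm of where it started and its top height within 1 mm. The short tubes looked unmoved in the last picture, but I did not measure them.

**Checks that disagreed:**
- My first grasp held only about the top 5 mm of the cap, because the real fingertips sat roughly 25 mm higher than the stated tool geometry. I set the tube back in its hole and regrasped about 19 mm lower.
- The scene camera placed the well about 1.5 mm further in +y than the side camera, so I used a point between them. The tube went in without contact.

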